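Lock the blue sensor module on to the probe base

TASK

Fit the blue-banded module on to the probe base that is fixed to the jig plate: set it upright in the cup with its two lugs down through the two open slots, then turn it a quarter turn clockwise, seen from above, so that both lugs lie under the blue tabs, and let go of it. Leave the orange and the white module standing where they are.

Things in the scene. Friction and masses are not known exactly. Their poses are not given: they have to be found in the camera images.
- base: Fixed. Plate 120x120x18 mm, origin: centre of underside, z up. On it a black cup, inner radius 41, outer 45; floor 18, rim 36 above origin. Blue tabs at the rim, on +x and -x (36 deg each way), reach in to radius 28; 12 mm gap below them. Slots on +y and -y. Turns clockwise only (from above), free, no spring; stops 7 deg past tab middle. Locked: module x along base x within 20 deg, standing on the floor.
- module_blue: Module to fit: upright black cylinder, diameter 40, height 95, blue band, top and lugs, 0.15-0.31 kg. Origin: centre of underside; z up. Two opposite lugs at the very bottom along its +x and -x, to 33 from the axis, 18 wide, 7 thick; a black line across the top runs along them. Half-turn symmetric. Grip the smooth round wall from above, any yaw, 50-85 above the underside. Sizes in mm.
- module_orange: Leave alone: upright black cylinder, diameter 40, height 95, orange band, top and lugs, 0.15-0.31 kg. Origin: centre of underside; z up. Two opposite lugs at the very bottom along its +x and -x, to 33 from the axis, 18 wide, 7 thick; a black line across the top runs along them. Half-turn symmetric. Grip the smooth round wall from above, any yaw, 50-85 above the underside. Sizes in mm.
- module_white: Leave alone: upright black cylinder, diameter 40, height 95, white band, top and lugs, 0.15-0.31 kg. Origin: centre of underside; z up. Two opposite lugs at the very bottom along its +x and -x, to 33 from the axis, 18 wide, 7 thick; a black line across the top runs along them. Half-turn symmetric. Grip the smooth round wall from above, any yaw, 50-85 above the underside. Sizes in mm.
Things that resemble listed ones, but are neither listed nor needed, are in the scene too. What is shaped like the module_blue but pink is not meant. Of the things that look like the base, take the one that is farthest from the robot's base at the start.

How it is judged:
On the way:
1. the blue module is down in the cup, its lugs through the slots and not yet turned under the tabs (horizontal distance between module_blue and base below 0.014 m and angle between module_blue's own z axis and vertical below 0.14 rad and z of module_blue in the frame of base below 0.026 m and angle between the x axis of module_blue and the y axis of base, either way round below 0.75 rad), for 0.05 s.
At the end, for the whole second after the job is handed in: The blue module stands upright (within 8 degrees) on the floor of the base's cup (within 4.5 mm), centred within 14 mm, its lugs under the blue tabs within 20 degrees of their middle, released and at rest; the orange and white modules still stand within 30 mm of where they were (horizontal distance between module_blue and base below 0.014 m and angle between module_blue's own z axis and vertical below 0.14 rad and z of module_blue in the frame of base between 0.014 and 0.0225 m and angle between the x axis of module_blue and the x axis of base, either way round below 0.35 rad and linear speed of module_blue below 0.02 m/s); the robot touches nothing.
It fails at once if the orange module is moved by more than 30 mm or tipped (distance of module_orange from where it was at the start of the episode above 0.03 m or angle between module_orange's own z axis and vertical above 0.35 rad).
It fails at once if the white module is moved by more than 30 mm or tipped (distance of module_white from where it was at the start of the episode above 0.03 m or angle between module_white's own z axis and vertical above 0.35 rad).
It also fails if it takes over 42 s, if anything falls off the work surface, if the arm or the gripper's body presses on something with over 40 N, if the wrist force passes 120 N, or if a joint passes its speed limit or range.

ROBOT

A 6-joint arm with a two-finger parallel gripper is mounted at the origin on the work surface. World frame = base frame: x ahead of the robot, y to its left, z up, the work surface at z = 0. Lengths are in m, angles in rad, forces in N, time in s.
With the tool pointing down it reaches from about 0.325 to 0.9 m from the base axis. Payload 6.1 kg.
Tool frame: the origin (TCP) lies midway between the tips of the shut fingers; the grasp point (between the pads) lies 19 mm behind it; x points along the fingers, y is the direction in which the jaws open and shut, and the axes are right-handed (so a half turn about x gives the same grasp; the last joint's range is limited). The gripper opens to 85 mm and grips with 20 to 120 N. Pads are 22 mm wide; open, the fingers measure 114 mm over their backs; the gripper's body (76 mm by 85 mm) begins 54 mm behind the grasp point. The pads swing forward as they close: fully open they stand 13 mm farther back than shut.
Start: joints at [-1.465, 0.22, 1.526, -0, 1.395, -0.126], TCP at [0.144, -0.608, 0.231] pointing down, gripper open.
Joint ranges: [-2.98, 2.98], [-0.91, 2.08], [0.09, 2.57], [-1.24, 4.39], [0.2, 2.65], [-2.68, 2.68]. Speed limits (rad/s): [2.57, 2.57, 3.01, 3.14, 3.14, 3.14].

INTERFACE

Orientations are given as [roll, pitch, yaw] about the fixed x, y, z axes, in that order (R = Rz(yaw) Ry(pitch) Rx(roll)).
In Python, from plant import movep, move_l, set_joints, gripper_to, hold, inverse_kinematics, observe, get_image, get_calibration, Unreachable, job_done gives the robot as it stands. Calls block until the motion is done:
- movep(position, orientation): joint-space move of the TCP to a pose.
- move_l(position, feed=0.15, rotation=None, max_force=None): straight line of the TCP; rotation=None keeps the orientation; feed is the mean speed in m/s. With max_force (N) it stops when the force on the tool has changed by that much, and returns True; else False.
- set_joints(angles): joint-space move.
- gripper_to(opening, f_grip=None): finger opening in m; f_grip is the grip in N (None keeps the last); returns when the fingers have stopped.
- hold(seconds).
- inverse_kinematics(position, orientation): joint angles nearest the present ones, or None.
- observe(): the state.
- get_image(name): name is "side" or "top"; returns (picture, depth): 400x640x3 uint8, red, green, blue; 400x640 float32, m along the optical axis (not along the pixel's ray), 0 where there is no reading.
- get_calibration(name): a dict with "intrinsics" (3x3 intrinsics, pixels), "world_from_camera" (4x4, takes a point from camera to world coordinates). Camera axes: x right, y down, z forward; pixel columns grow to the right and rows downward; lengths in m; the calibration is good to about 2 mm. A picture is of the moment at which its call begins. get_calibration takes no time and is no camera call.
A pose or a line that the arm cannot do raises Unreachable and nothing moves.
- job_done(): hands the job in, once; it reports no verdict.
The state is a dict: "time_s": time; "q": joint angles; "joint_velocities": joint speeds; "joint_torque": joint torques, N m; "eef_pos": TCP position; "tcp_rot": TCP orientation; "ft_force": force on the tool from outside, world axes, zero at the start; "torque": the same for the moment, N m; "opening": finger opening in m.
Only numpy, scipy, OpenCV 4.12 (cv2) and the standard library are available. Lean on these libraries where they do the work, as an engineer would, in place of code of your own. Each camera call takes 0.05 s, during which the arm holds its last target.

## Working session

There is one attempt and no reset: what is moved stays moved. The work goes in short steps, each a Python script; the robot and the scene stay as the last script left them, time stands still between calls to the robot, and variables do not carry over. Pictures are saved under pics/ and viewed, and the job is handed in when it is done.

```bash
mkdir -p pics; ls
python3 - <<'E'
from plant import *
import cv2,numpy as np
for n in("top","side"):
    p,d=get_image(n); cv2.imwrite(f"pics/{n}0.png",cv2.cvtColor(p,cv2.COLOR_RGB2BGR)); np.save(f"{n}0.npy",d); np.save(f"{n}0p.npy",p)
    c=get_calibration(n); print(n,np.round(c["intrinsics"],1).tolist(),np.round(c["world_from_camera"],3).tolist())
o=observe();print({k:o[k] for k in("time_s","eef_pos","tcp_rot","opening")})
E
```

```text
pics
top [[380.1, 0.0, 313.7], [0.0, 380.1, 198.1], [0.0, 0.0, 1.0]] [[0.013, -0.997, 0.07, 0.426], [-1.0, -0.013, 0.009, 0.011], [-0.008, -0.07, -0.998, 0.845], [0.0, 0.0, 0.0, 1.0]]
side [[460.5, 0.0, 328.4], [0.0, 460.5, 196.2], [0.0, 0.0, 1.0]] [[-0.77, -0.33, 0.545, -0.075], [-0.637, 0.372, -0.675, 0.738], [0.02, -0.867, -0.497, 0.558], [0.0, 0.0, 0.0, 1.0]]
{'time_s': 0.1, 'eef_pos': array([ 0.14351147, -0.60774093,  0.23030116]), 'tcp_rot': array([-1.69556892,  1.56901975,  1.67784421]), 'opening': 0.08538694428211739}
```

View pics/top0.png

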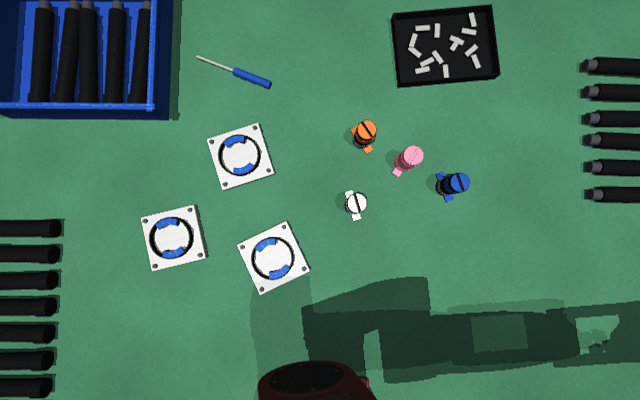

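View pics/side0.png

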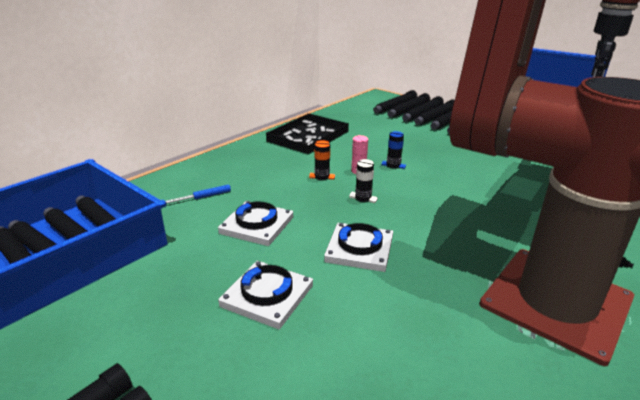

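The top view shows three bases at about (241,156), (174,238) and (273,258), and the blue module with its top at (459,183). Next I'll measure all of them.

```bash
cat > h.py <<'E'
import numpy as np,cv2
from plant import *
def ray(n,uv,z):
    c=get_calibration(n);K=c["intrinsics"];T=c["world_from_camera"]
    uv=np.atleast_2d(uv).astype(float)
    d=np.c_[(uv-[K[0,2],K[1,2]])/[K[0,0],K[1,1]],np.ones(len(uv))]@T[:3,:3].T
    return T[:3,3]+d*((z-T[2,3])/d[:,2])[:,None]
def cloud(n,d):
    c=get_calibration(n);K=c["intrinsics"];T=c["world_from_camera"]
    v,u=np.mgrid[:400,:640]
    P=np.stack([(u-K[0,2])/K[0,0]*d,(v-K[1,2])/K[1,1]*d,d],-1)
    return P@T[:3,:3].T+T[:3,3]
def hsv(p): return cv2.cvtColor(p,cv2.COLOR_RGB2HSV)
def bluemask(p):
    h=hsv(p); return cv2.inRange(h,(100,120,60),(125,255,255))
E
python3 - <<'E'
from h import *
p=np.load("top0p.npy");d=np.load("top0.npy");C=cloud("top",d)
m=bluemask(p);h=hsv(p)
for n,c in dict(A=(241,156),B=(174,238),C=(273,258)).items():
    yy,xx=np.mgrid[:400,:640]; near=((xx-c[0])**2+(yy-c[1])**2<30**2).astype(np.uint8)*255
    k,l,s,ce=cv2.connectedComponentsWithStats(m&near)
    cs=[ce[i] for i in range(1,k) if s[i,4]>40]
    w=ray("top",cs,.036);dv=w[1]-w[0]
    print(n,"tabs",w[:,:2].round(4).tolist(),"ctr",w.mean(0).round(4),"dist",np.linalg.norm(w.mean(0)[:2]).round(3),"sep",np.linalg.norm(dv).round(4),"ang",np.degrees(np.arctan2(dv[1],dv[0])).round(1), [s[i,4] for i in range(1,k)])
    white=cv2.inRange(h,(0,0,150),(179,60,255))
    near=((xx-c[0])**2+(yy-c[1])**2<46**2).astype(np.uint8)*255
    k,l,s,ce=cv2.connectedComponentsWithStats(white&near)
    i=1+np.argmax(s[1:,4]); pts=np.argwhere(l==i)[:,::-1]
    r=cv2.minAreaRect(ray("top",pts,.018)[:,:2].astype(np.float32)); print("  plate rect",r)
    b=(m>0)&(near>0); print("  z plate med",np.median(C[l==i][:,2]).round(4),"z tabs",np.median(C[b][:,2]).round(4))
# blue module
sub=np.zeros_like(m);sub[160:210,425:480]=1
mm=(m>0)&(sub>0)
print("zs",np.percentile(C[mm][:,2],[5,25,50,75,95]).round(3))
P=C[mm];t=P[P[:,2]>.085];print("top depth ctr",t.mean(0),len(t), "range",(t[:,:2].min(0)+t[:,:2].max(0))/2)
lo=P[P[:,2]<.03];print("lugs",lo.mean(0),len(lo))
cv2.imwrite("pics/zoom.png",cv2.resize(cv2.cvtColor(p[110:220,330:490],cv2.COLOR_RGB2BGR),None,fx=5,fy=5,interpolation=cv2.INTER_CUBIC))
cv2.imwrite("pics/zoomb.png",cv2.resize(cv2.cvtColor(p[115:300,130:315],cv2.COLOR_RGB2BGR),None,fx=3.2,fy=3.2,interpolation=cv2.INTER_CUBIC))
E
```

```text
A tabs [[0.6071, 0.192], [0.5429, 0.1705]] ctr [0.575  0.1812 0.036 ] dist 0.603 sep 0.0677 ang -161.5 [np.int32(157), np.int32(135)]
  plate rect ((0.5753984451293945, 0.1821821928024292), (0.12056142836809158, 0.11932779848575592), 18.852657318115234)
  z plate med 0.0181 z tabs 0.036
B tabs [[0.4271, 0.3322], [0.3621, 0.3153]] ctr [0.3946 0.3237 0.036 ] dist 0.51 sep 0.0672 ang -165.4 [np.int32(153), np.int32(156)]
  plate rect ((0.39448052644729614, 0.3236987292766571), (0.12087612599134445, 0.11931920051574707), 14.539118766784668)
  z plate med 0.0181 z tabs 0.036
C tabs [[0.3849, 0.1195], [0.3244, 0.0899]] ctr [0.3546 0.1047 0.036 ] dist 0.37 sep 0.0673 ang -153.9 [np.int32(149), np.int32(153)]
  plate rect ((0.35441854596138, 0.1049414873123169), (0.12076647579669952, 0.11945784091949463), 26.384944915771484)
  z plate med 0.0182 z tabs 0.036
zs [0.006 0.028 0.095 0.096 0.098]
top depth ctr [ 0.51311219 -0.26795994  0.10187702] 256 range [ 0.47931688 -0.13933082]
lugs [ 0.5156289  -0.2730458   0.00693112] 105
```

View pics/zoom.png

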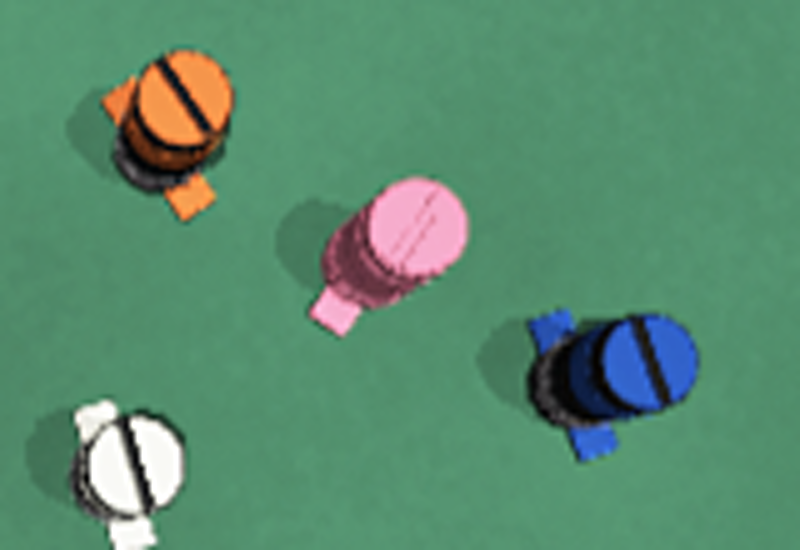

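View pics/zoomb.png

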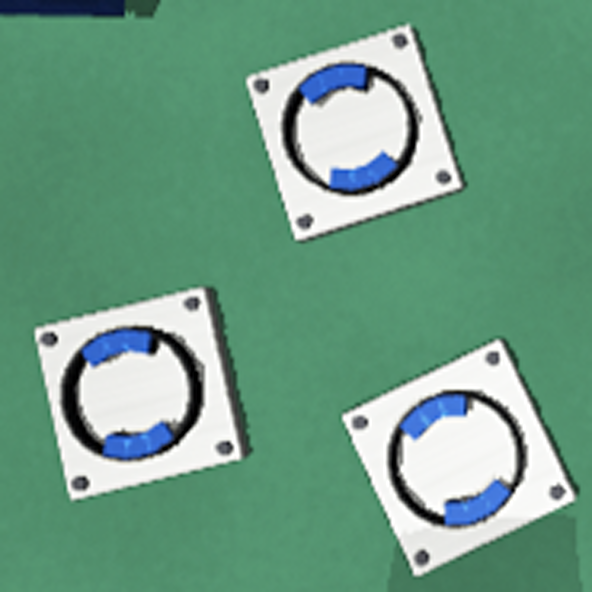

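Run:
```python
from h import *
p=np.load("top0p.npy");d=np.load("top0.npy");C=cloud("top",d);h=hsv(p)
yy,xx=np.mgrid[:400,:640]
for n,c,rng in (("blue",(459,183),((100,120,30),(125,255,255))),("orange",(366,131),((5,120,60),(22,255,255))),("pink",(411,156),((150,50,60),(179,255,255))),("white",(356,204),((0,0,140),(179,60,255)))):
    m=cv2.inRange(h,*rng)
    r=((xx-c[0])**2+(yy-c[1])**2<13**2)
    mm=(m>0)&r&(abs(C[...,2]-.095)<.012)
    w=ray("top",np.argwhere(mm)[:,::-1],.095)[:,:2].astype(np.float32)
    (cx,cy),R=cv2.minEnclosingCircle(w)
    e=cv2.fitEllipse(cv2.convexHull(w))
    # line: dark pixels within the circle
    W=ray("top",np.argwhere(r)[:,::-1],.095)[:,:2]; V=h[...,2][r]
    ins=np.hypot(*(W-e[0]).T)<.0145
    dk=W[ins&(V<(90 if n!='blue' else 70))]
    big=((xx-c[0])**2+(yy-c[1])**2<35**2)&(m>0)&(C[...,2]<.02)&(C[...,2]>.002)
    L=ray("top",np.argwhere(big)[:,::-1],.007)[:,:2]
    vx=cv2.fitLine(dk.astype(np.float32),cv2.DIST_L2,0,.01,.01).ravel()
    print(n,"circle",(round(cx,4),round(cy,4),round(R,4)),"ell",np.round(e[0],4),np.round(e[1],4),"line ang",np.degrees(np.arctan2(vx[1],vx[0])).round(1),vx[2:].round(3),len(dk),"lugs",L.mean(0).round(4),len(L))
    k,l,s,ce=cv2.connectedComponentsWithStats(big.astype(np.uint8))
    for i in range(1,k):
        if s[i,4]>8: print("   lug",ray("top",ce[i],.007)[0,:2].round(4),s[i,4])
```

```text
blue circle (0.5133, -0.2677, 0.0219) ell [ 0.5132 -0.2678] [0.0378 0.0435] line ang 20.2 [ 0.515 -0.271] 26 lugs [ 0.5139 -0.2692] 91
   lug [ 0.5387 -0.2605] 46
   lug [ 0.4887 -0.278 ] 45
orange circle (0.6158, -0.0852, 0.0212) ell [ 0.6155 -0.0852] [0.0387 0.0418] line ang 34.0 [ 0.618 -0.088] 28 lugs [ 0.6123 -0.0883] 82
   lug [ 0.6389 -0.068 ] 30
   lug [ 0.5958 -0.0999] 51Traceback (most recent call last):
  File "<stdin>", line 17, in <module>
cv2.error: OpenCV(4.12.0) /io/opencv/modules/imgproc/src/linefit.cpp:50: error: (-215:Assertion failed) count > 0 in function 'fitLine2D_wods'
```

Base A at (0.575, 0.182) is the farthest, with its tabs at about 18.7°. Blue's lugs lie at about 19.5°. Next I'll check neighbour clearance and wrist range.

Run:
```python
from h import *
B=np.array([.5135,-.2685])
for n,uv in dict(pink=(412,156),white=(357,203)).items():
    w=ray("top",uv,.095)[0,:2];print(n,w.round(3),"from blue",np.linalg.norm(w-B).round(3),np.degrees(np.arctan2(*(w-B)[::-1])).round(0))
for jaw in range(-90,90,20):
    for s in (0,180):
        out=[]
        for pos,da in (((*B,.05),0),((.575,.1817,.066),89.2),((.575,.1817,.066),-90.8),((.575,.1817,.066),-0.8),((.575,.1817,.066),-180.8)):
            q=inverse_kinematics(pos,[0,np.pi/2,np.radians(jaw-90+s+da)]); out.append(None if q is None else float(np.round(q[5],2)))
        print(jaw,s,out)
```

```text
pink [ 0.565 -0.177] from blue 0.105 61.0
white [ 0.47  -0.068] from blue 0.205 102.0
-90 0 [0.95, 0.19, None, 1.76, -1.38]
-90 180 [-2.19, None, 0.19, -1.38, 1.76]
-70 0 [0.6, -0.16, None, 1.41, -1.73]
-70 180 [-2.54, None, -0.16, -1.73, 1.41]
-50 0 [0.25, -0.51, 2.63, 1.06, -2.08]
-50 180 [None, 2.63, -0.51, -2.08, 1.06]
-30 0 [-0.09, -0.86, 2.28, 0.71, -2.43]
-30 180 [None, 2.28, -0.86, -2.43, 0.71]
-10 0 [-0.44, -1.21, 1.93, 0.36, None]
-10 180 [None, 1.93, -1.21, None, 0.36]
10 0 [-0.79, -1.56, 1.59, 0.01, None]
10 180 [2.35, 1.59, -1.56, None, 0.01]
30 0 [-1.14, -1.91, 1.24, -0.33, None]
30 180 [2.0, 1.24, -1.91, None, -0.33]
50 0 [-1.49, -2.25, 0.89, -0.68, 2.46]
50 180 [1.65, 0.89, -2.25, 2.46, -0.68]
70 0 [-1.84, -2.6, 0.54, -1.03, 2.11]
70 180 [1.3, 0.54, -2.6, 2.11, -1.03]
```

```bash
cat >> h.py <<'E'
B=np.array([.5135,-.2685]); A=np.array([.575,.1817]); G=np.radians(-120.)
def save(n,name):
    p,d=get_image(n); cv2.imwrite(f"pics/{name}.png",cv2.cvtColor(p,cv2.COLOR_RGB2BGR)); np.save(name+"p.npy",p);np.save(name+"d.npy",d)
def st():
    o=observe(); print(round(o["time_s"],2),"pos",o["eef_pos"].round(4),"F",np.round(o["ft_force"],1),"T",np.round(o["torque"],2),"open",round(o["opening"],4),"q6",round(o["q"][5],3))
E
python3 - <<'E'
from h import *
st()
movep([*B,.2],[0,np.pi/2,G]); st()
print(move_l([*B,.046],feed=.12,max_force=15)); st()
gripper_to(.03,f_grip=60); st()
move_l([*B,.19],feed=.12); st()
save("side","side1"); save("top","top1")
E
```

```text
0.1 pos [ 0.1435 -0.6077  0.2303] F [-0.1 -0.1  0.3] T [ 0.02  0.01 -0.04] open 0.0854 q6 -0.126
1.93 pos [ 0.5131 -0.2695  0.2001] F [ 0.   0.1 -0.1] T [ 0.01  0.03 -0.02] open 0.0854 q6 -0.094
False
3.36 pos [ 0.5142 -0.2689  0.047 ] F [-0.4  0.6 -0.4] T [ 0.05 -0.    0.  ] open 0.0854 q6 -0.094
3.85 pos [ 0.5139 -0.2688  0.0466] F [-0.9 -0.4  3.6] T [0.06 0.11 0.03] open 0.039 q6 -0.094
5.2 pos [ 0.5129 -0.2681  0.1888] F [-0.4 -0.7 -3.3] T [ 0.   -0.    0.04] open 0.0387 q6 -0.094
```

View pics/side1.png

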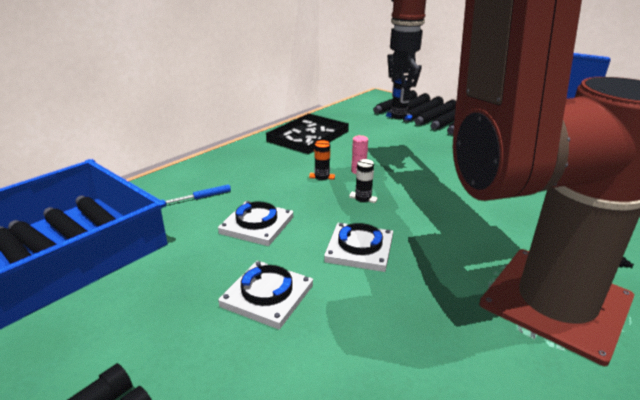

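View pics/top1.png

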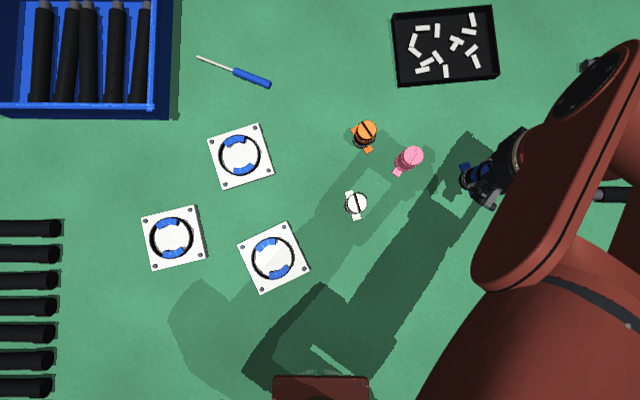

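The module is gripped (opening 39 mm, about 3.3 N). I'll carry it over the base and check the lug yaw there.

Run:
```python
from h import *
Y=G+np.radians(89.2)
movep([*A,.20],[0,np.pi/2,Y]); st()
move_l([*A,.125],feed=.12); st()
save("side","side2"); save("top","top2")
for n in("side2","top2"):
    p=cv2.imread(f"pics/{n}.png"); c=(250,190) if n[0]=='s' else (241,150)
    cv2.imwrite(f"pics/{n}z.png",cv2.resize(p[c[1]-75:c[1]+75,c[0]-80:c[0]+80],None,fx=4,fy=4,interpolation=cv2.INTER_CUBIC))
```

```text
6.97 pos [0.5753 0.1806 0.1999] F [-0.2 -0.2 -3.4] T [-0.   -0.05 -0.  ] open 0.0389 q6 -0.858
7.74 pos [0.5757 0.1816 0.1258] F [-0.1  0.8 -1.8] T [-0.   -0.01  0.01] open 0.0391 q6 -0.858
```

View pics/side2z.png

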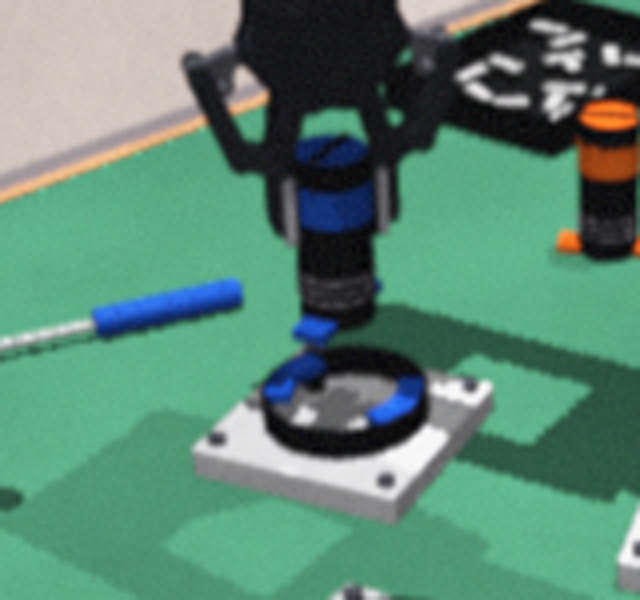

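View pics/top2z.png

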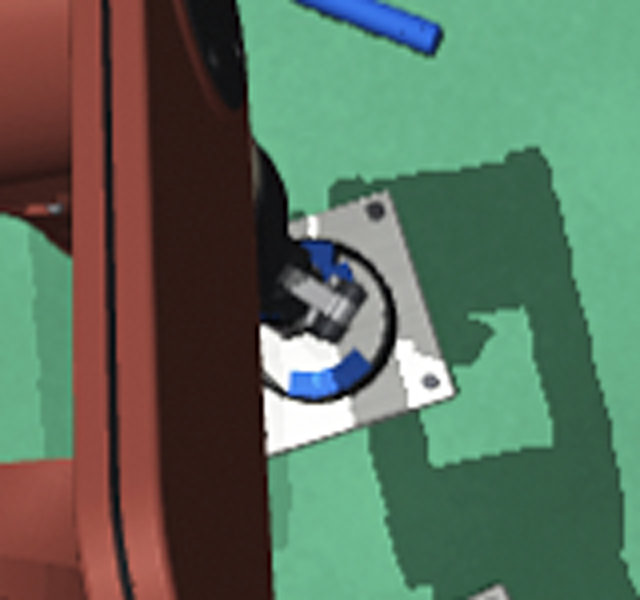

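The module hangs upright over the cup, with its front lug at about (315,330) in the zoomed side view, perpendicular to the tab line. I'll lower it with a force guard.

Run:
```python
from h import *
move_l([*A,.085],feed=.08); st()
r=move_l([*A,.063],feed=.03,max_force=8); print(r); st()
save("side","side3")
p=cv2.imread("pics/side3.png");cv2.imwrite("pics/side3z.png",cv2.resize(p[115:265,170:330],None,fx=4,fy=4,interpolation=cv2.INTER_CUBIC))
```

```text
8.49 pos [0.5749 0.1817 0.0846] F [-0.5 -0.6 -3.3] T [-0.    0.05 -0.02] open 0.0386 q6 -0.858
True
9.14 pos [0.5747 0.1817 0.0646] F [-0.3 -0.5  4.4] T [-0.11  0.15  0.01] open 0.0387 q6 -0.858
```

View pics/side3z.png

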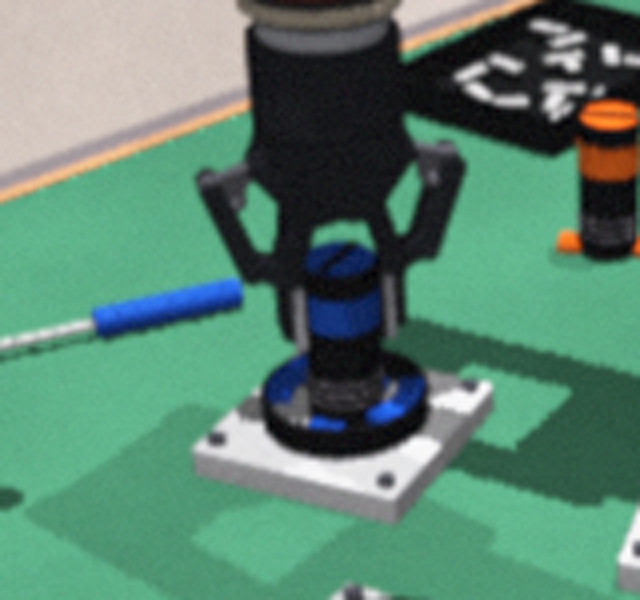

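Contact came at TCP z 0.0646, which is the floor height I expected. Next I'll turn it clockwise in steps, watching the torque.

Run:
```python
from h import *
hold(.1)
q=np.array(observe()["q"],float); q0=q[5]
for a in (30,60,80,90):
    q[5]=q0+np.radians(a); set_joints(q); st()
    if abs(observe()["torque"][2])>1.5: print("stop");break
save("side","side4")
p=cv2.imread("pics/side4.png");cv2.imwrite("pics/side4z.png",cv2.resize(p[115:265,170:330],None,fx=4,fy=4,interpolation=cv2.INTER_CUBIC))
print(observe()["tcp_rot"])
```

```text
9.86 pos [0.5749 0.1816 0.0646] F [ 0.8 -1.5  0.9] T [-0.22 -0.04  0.01] open 0.0385 q6 -0.337
10.43 pos [0.5746 0.1816 0.0646] F [-1.  -1.2  2.3] T [-0.23  0.28  0.07] open 0.0388 q6 0.185
10.85 pos [0.5746 0.1818 0.0646] F [-1.  -0.2  2.3] T [-0.02  0.3   0.05] open 0.0388 q6 0.533
11.14 pos [0.5748 0.1819 0.0646] F [-1.   0.1  1.4] T [0.06 0.31 0.08] open 0.0389 q6 0.706
[-1.32435028  1.57016717  2.85661691]
```

View pics/side4z.png

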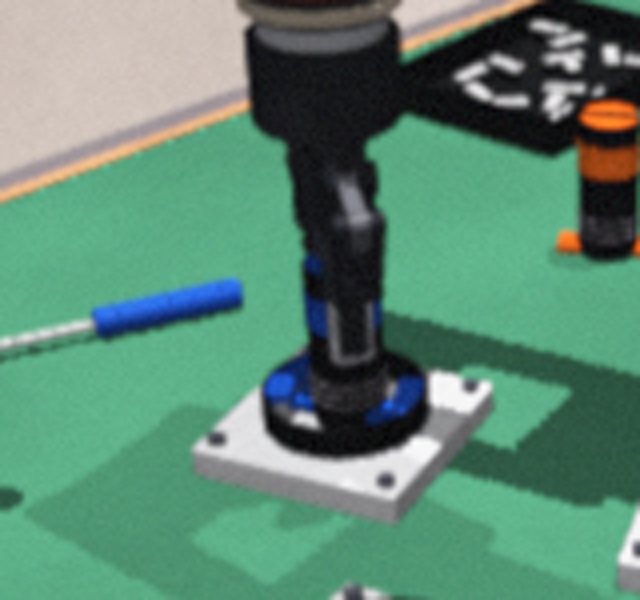

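Run:
```python
from h import *
gripper_to(.085); hold(.2); st()
P=observe()["eef_pos"]
move_l([P[0],P[1],.23],feed=.12); st()
q=np.array(observe()["q"],float); q[0]-=1.1; set_joints(q); st()
save("top","top5"); save("side","side5")
p=np.load("top5p.npy");h=hsv(p);C=cloud("top",np.load("top5d.npy"))
yy,xx=np.mgrid[:400,:640]
m=(bluemask(p)>0)&(abs(C[...,2]-.113)<.01)&((xx-241)**2+(yy-150)**2<40**2)
w=ray("top",np.argwhere(m)[:,::-1],.113)[:,:2].astype(np.float32)
e=cv2.fitEllipse(cv2.convexHull(w)); print("top ctr",np.round(e[0],4),np.round(e[1],4),"z",np.median(C[m][:,2]))
r=(xx-241)**2+(yy-150)**2<40**2
W=ray("top",np.argwhere(r)[:,::-1],.113)[:,:2]
dk=W[(np.hypot(*(W-e[0]).T)<.0145)&(h[...,2][r]<80)]
v=cv2.fitLine(dk.astype(np.float32),cv2.DIST_L2,0,.01,.01).ravel();print("line",np.degrees(np.arctan2(v[1],v[0])),len(dk))
p=cv2.imread("pics/top5.png");cv2.imwrite("pics/top5z.png",cv2.resize(p[90:220,180:340],None,fx=4,fy=4,interpolation=cv2.INTER_CUBIC))
```

```text
11.91 pos [0.5747 0.1817 0.0645] F [ 0.  -0.8 -0.6] T [-0.02  0.03 -0.03] open 0.0848 q6 0.713
13.43 pos [0.5741 0.1816 0.2289] F [-0.2  0.3 -0.6] T [-0.    0.   -0.01] open 0.0848 q6 0.713
15.68 pos [ 0.4229 -0.4285  0.2289] F [-0.7  0.1  0.5] T [-0.04  0.02 -0.  ] open 0.0849 q6 0.713
top ctr [0.5735 0.1803] [0.037  0.0383] z 0.11366458367994381
line 19.895706 32
```

View pics/top5z.png

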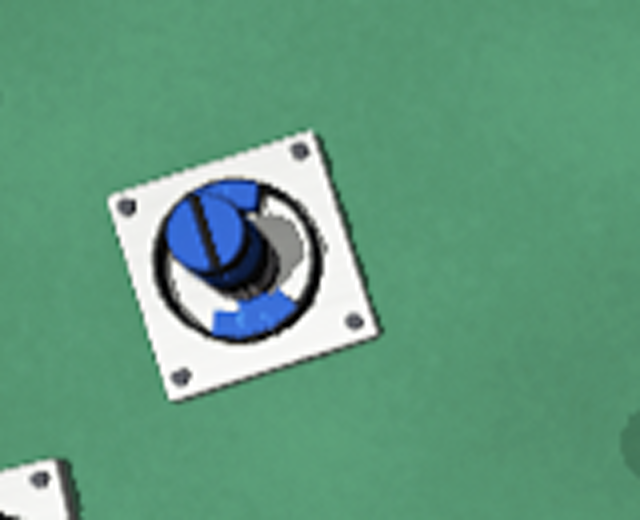

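View pics/side5.png

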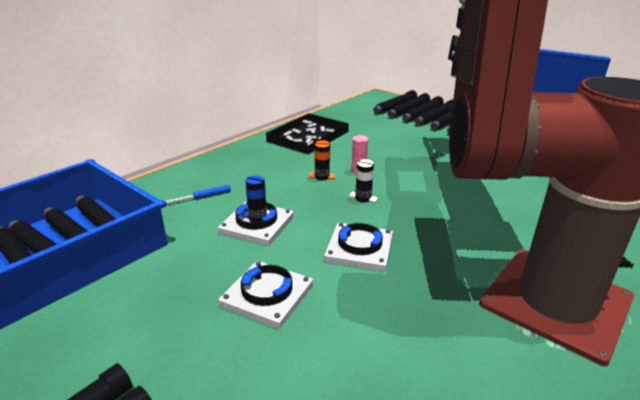

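The module stands upright in the far cup, with its top at about (231,148) in the top view. The line across its top reads 19.9° against 18.7° for the tabs, the centre is about 2 mm off, and the top is at z 0.1137. Orange, white and pink stand where they were.

```bash
python3 -c "
from plant import *
job_done()"
```

```text
the job is handed in; nothing more can be done
```

I fitted the blue module into the base farthest from the robot (0.60 m away). I set it down through the slots, turned it 90° clockwise, let go of it and moved the arm clear. I then handed the job in, at about 16 s on the robot's clock.

- **Insertion:** it touched down at TCP height 0.0646 m, which is the cup floor. The force stayed within a few newtons, and the torque stayed under about 0.3 N m during the turn.
- **Final pose:** the line across the top is about 1° from the middle of the tabs, and the centre is about 2 mm off. The top is at 113.7 mm, against 113 mm for standing on the floor.
- **Other modules:** in the last side picture, orange and white look upright and unmoved. I judged this by eye, and my early attempt to measure white and pink by colour mask failed. I used hand-picked pixels for their positions instead.

No check disagreed with the expected result.

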